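Hitch the display disc's coupler onto the ball of its stand

TASK

Mount the yellow display disc on the blue stand: swing the handle of its red coupler well up, lower the coupler gently over the stand's steel ball until it sits flat and fully home on the deck with its tongue along the deck's long part, let go of it, then press the handle all the way down to lock it. The ball slides along a slot and may be anywhere in it, so find it by look or feel and never force the coupler down on it; leave the other things on the table where they are.

Things in the scene. Friction and masses are not known exactly. Their poses are not given: they have to be found in the camera images.
- coupler: Red coupler, loose on the table, 0.55 to 0.85 kg with disc and handle. Origin: on its flat underside, below the socket. +x runs along its aluminium tongue (underside x -23 to +115 mm; tongue 38 mm wide, 12 mm high), z up. Housing x -23 to +44, y +-40 mm, 51 mm high. Its centre of mass is within 25 mm of the socket axis, on the tongue side; held by the disc it hangs nearly level.
- disc (a point): Centre of the upright yellow disc fixed on top of the coupler, 85 mm above its underside, straight above the socket. Disc 60 mm in diameter in the coupler's x-z plane, 14 mm thick along the coupler's y: pinch it across y from above to carry the coupler. Axes as the coupler.
- socket (a point): Where the ball's centre lies when the coupler is home: 26 mm above its underside. Axes as the coupler. The socket is open below, 32 mm square, its mouth eased across x only. A jaw on the handle reaches under the ball: handle down (below 0.4 rad) it blocks the socket, above 0.5 it is clear. If the coupler is over 1 to 2 mm off its seat, the handle cannot go fully down.
- handle_bar (a point): Centre of the black sleeve at the handle's end, which turns freely on its pin: 12 mm thick, 48 mm along the coupler's y, between two steel arms, 42 mm free before the next cross piece. 75 mm from the hinge, which runs along the coupler's y at its x = +30, z = +42 mm; handle down, it is at x = +105, z = +42 mm, 24 mm clear above the tongue. Pinch it across x, or push on it, from above.
- handle (a joint): Angle of the handle: 0 = down (locked, level along the tongue), grows as the bar swings up and back towards the disc; stop at 0.95 rad. It stays where it is left. Raising takes 1 to 2 N at the bar, pressing down 4 to 6 N until the stop at 0.
- stand: Blue display stand fixed to the table. Origin: on the table below the middle of its slot. Deck 20 mm above the table, sprung: it gives way up to 5 mm under more than 20 N. It spans x = -45 to +125 mm, y = +-68 mm in its frame. Axes: +x along the deck (the coupler's tongue must point along +x when mounted), z up.
- slot (a point): Middle of the slot, on the deck's top face. Axes as the stand. A steel ball 28 mm in diameter (centre 26, top 40 mm above the deck) stands at x = 0, y anywhere from -26 to +26 mm, not measured. It slides along y with 1.5 N of friction: pressed with 10 N, a socket within 6 mm draws it in; further off, the rim rests on the ball, 36 to 40 mm up. Over 50 N between coupler and stand does damage.
- tape_center (a point): Bystander: roll of white tape lying flat, 60 mm in diameter, 22 mm high; point at half height.
- paint: Bystander: yellow paint bottle, 48 mm in diameter, 110 mm high, origin at its underside.
- marker: Bystander: black marker with red cap, 120 mm long, 14 mm thick, lying along its x; origin under its centre.
- cup: Bystander: white ceramic cup, 76 mm in diameter, 95 mm high, origin at its underside.
- gluegun: Bystander: blue hot-glue gun lying on its side, 45 mm high, barrel 150 mm along its x; origin under the barrel's centre.

How it is judged:
On the way, in this order (a step that is already met when the one before it is completed fails the run):
1. the handle is raised (past 0.5 rad) before the coupler is on the stand (value of joint handle above 0.5 rad), for 0.1 s.
2. the coupler sits fully home over the ball, flat on the deck, with the handle still up (value of joint handle above 0.35 rad and x of socket in the frame of slot between -0.006 and 0.006 m and y of socket in the frame of slot between -0.0275 and 0.0275 m and z of socket in the frame of slot below 0.0295 m and angle between coupler's own z axis and vertical below 0.06 rad), for 0.2 s.
At the end, for the whole second after the job is handed in: Coupler home on the ball: socket within 6 mm of the slot's line and 27.5 mm of its middle, at most 2.5 mm off its seat, tilt under 0.05 rad, tongue along the stand's +x within 0.25 rad (handle bar over 80 mm ahead of the slot); handle below 0.06 rad; released and at rest (value of joint handle below 0.06 rad and x of socket in the frame of slot between -0.006 and 0.006 m and y of socket in the frame of slot between -0.0275 and 0.0275 m and z of socket in the frame of slot between 0.022 and 0.0285 m and angle between coupler's own z axis and vertical below 0.05 rad and angle between the x axis of coupler and the x axis of stand, either way round below 0.25 rad and linear speed of coupler below 0.02 m/s and contact force between the fingers and coupler below 0.1 N and x of handle_bar in the frame of slot above 0.08 m); the robot touches nothing.
It fails at once if the coupler is forced on the stand or its ball (over 50 N) (contact force between coupler and stand above 50 N).
It fails at once if a bystander is moved by more than 30 mm (distance of any of tape_center, paint, marker, cup, gluegun from where it was at the start of the episode above 0.03 m).
It also fails if it takes over 72 s, if anything falls off the work surface, if the arm or the gripper's body presses on something with over 40 N, if the wrist force passes 120 N, or if a joint passes its speed limit or range.

ROBOT

A 6-joint arm with a two-finger parallel gripper is mounted at the origin on the work surface. World frame = base frame: x ahead of the robot, y to its left, z up, the work surface at z = 0. Lengths are in m, angles in rad, forces in N, time in s.
With the tool pointing down it reaches from about 0.35 to 0.95 m from the base axis. Payload 17.4 kg.
Tool frame: the origin (TCP) lies at the centre of the arm's flange, where the gripper is bolted on; the fingertips stand 186 mm ahead of it and the grasp point (between the pads) lies 167 mm ahead of it; z points along the fingers, y is the line along which they close (so a half turn about z gives the same grasp; the last joint's range is limited). The gripper opens to 93 mm and grips with 3 to 60 N. Pads are 15 mm wide; open, the fingers measure 128 mm over their backs; the gripper's body (75 mm by 188 mm) begins 65 mm behind the grasp point.
Start: joints at [-1.339, 0.116, 1.442, -0, 1.584, -0.038], TCP at [0.18, -0.651, 0.405] pointing down, gripper open.
Joint ranges: [-2.83, 2.83], [-0.83, 2.19], [0.07, 2.5], [-1.14, 4.28], [0.01, 3], [-2.97, 2.97]. Speed limits (rad/s): [1.89, 1.89, 2.22, 3.14, 3.14, 3.14].

INTERFACE

Orientations are given as a unit quaternion [x, y, z, w].
In Python, from rig import * gives the robot as it stands.
- The arm moves only by the tool arm_command, never from a script. Its argument "rows" is a list of rows, each a list of 2 entries, a list of its own where there are three numbers: the shift along the tool's x, y, z in mm, then the turn about the tool's z in degrees. A call has 1 to 20 rows; each row shifts and turns the commanded pose from where the row before left it, along the tool's axes as they then stand; what a row does not reach is not made up. A row lasts 1/12 s, in which the tool goes at most 41.7 mm and 7.16 degrees, less where a joint would pass 70% of its speed; a pose out of reach is approached as far as the arm can. A call is refused whole if a number of a shift passes 41.7 or a number of a turn 7.16, either way. A call with a gripper value outside its range is refused whole. "jaw" is the closure, from -1 (fully open) to 1 (shut), so that 0 is half open, set as the call begins (left out, the last holds). The fingers move at their own pace and stop on an object; the grip force is fixed at half the most. Time passes only in rows, so rows that do not move let the fingers close. It gives the time, the measured TCP pose, the force, the opening and the grip force at its end, in the units of the state.
- get_state(): the state, without advancing time (a new reading comes with each control period).
- camera(name): name is "side" or "top"; returns (picture, depth): 420x560x3 uint8, blue, green, red; 420x560 float32, m along the optical axis (not along the pixel's ray), 0 where there is no reading.
- camera_params(name): a dict with "camera_matrix" (3x3 intrinsics, pixels), "xyz" and "rotation" of the camera in the world. Camera axes: x right, y down, z forward; pixel columns grow to the right and rows downward; lengths in m; the calibration is good to about 2 mm. A picture is of the moment at which its call begins. camera_params takes no time and is no camera call.
- close_job(): hands the job in; it is judged then, once.
The state is a dict: "t": time; "q": joint angles; "joint_velocities": joint speeds; "effort": joint torques, N m; "ee_pos": TCP position; "ee_rot": TCP orientation; "wrist_force": force on the tool from outside, world axes, zero at the start; "wrist_torque": the same for the moment, N m; "opening": finger opening in m; "gripper_force": force on a finger pad.
Only numpy, scipy, OpenCV 4.12 (cv2) and the standard library are available. Lean on these libraries where they do the work, as an engineer would, in place of code of your own. Each camera call takes 0.05 s, during which the arm holds its last target. There are 200 camera calls.

## Working session

There is one attempt and no reset: what is moved stays moved. The work goes in short steps, Python scripts to look and compute and a tool call to move; the robot and the scene stay as the last step left them, time stands still between calls to the robot, and variables do not carry over. Pictures are saved under pics/ and viewed, at most 10 in all, crops included, and the job is handed in when it is done.

Besides the shell and the picture viewer there is one more tool, called after "Call:" by a JSON object that holds its "name" and its "arguments". arm_command: Moves the arm, as the interface text tells. Its arguments: {"type":"object","properties":{"rows":{"type":"array","items":{"type":"array"}},"jaw":{"type":"number"}},"required":["rows"]}

```bash
mkdir -p pics; ls; python3 - <<'E'
from rig import *
import cv2,numpy as np
for n in("top","side"):
    im,d=camera(n); cv2.imwrite(f"pics/{n}0.png",im); np.save(f"pics/{n}0.npy",d); p=camera_params(n); print(n,p)
s=get_state(); print(s["ee_pos"],s["ee_rot"],s["opening"],s["t"])
E
```

```text
pics
top {'camera_matrix': array([[462.87439145,   0.        , 281.38420744],
       [  0.        , 462.87439145, 211.49055415],
       [  0.        ,   0.        ,   1.        ]]), 'xyz': array([ 0.36437587, -0.04017602,  1.45720126]), 'rotation': array([ 0.71363463, -0.69445695,  0.06767223, -0.06225459])}
side {'camera_matrix': array([[483.87155572,   0.        , 284.4883648 ],
       [  0.        , 483.87155572, 206.92446362],
       [  0.        ,   0.        ,   1.        ]]), 'xyz': array([ 0.45399684, -1.07085184,  0.95450078]), 'rotation': array([ 0.90242223, -0.06706118,  0.0250494 , -0.42486403])}
[ 0.17990677 -0.65058425  0.40405584] [ 9.90914826e-01  1.34489769e-01 -4.88015818e-05 -5.54007306e-04] 0.0930616153394535 0.1
```

View pics/top0.png

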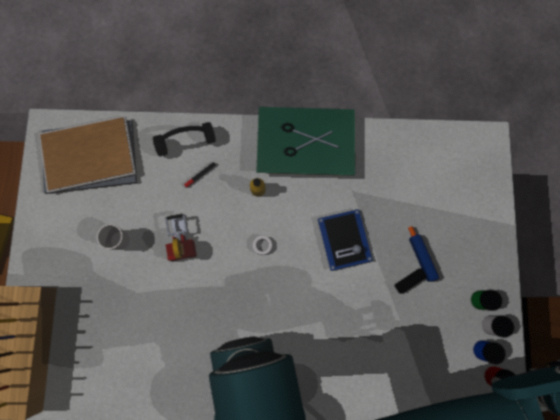

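View pics/side0.png

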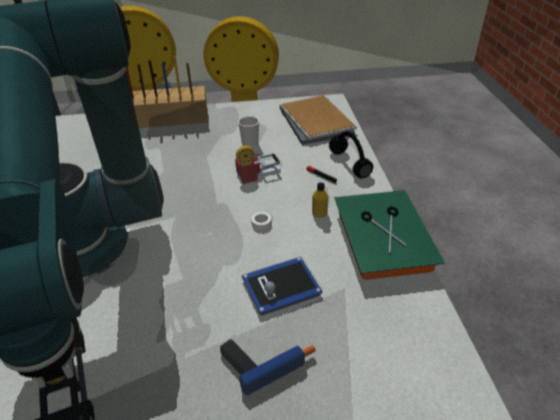

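Top view: the coupler is at about (180,240) with its tongue pointing up the image. The stand is at (345,240), its slot near (347,252), and +x points away from the robot. Next I'll measure with depth.

```bash
cat > h.py <<'E'
from rig import *
import cv2,numpy as np
from scipy.spatial.transform import Rotation as R
def cloud(n,d):
    p=camera_params(n);K=p["camera_matrix"];v,u=np.mgrid[:d.shape[0],:d.shape[1]]
    P=np.stack([(u-K[0,2])/K[0,0]*d,(v-K[1,2])/K[1,1]*d,d],-1)
    r=np.asarray(p["rotation"]);return P@R.from_quat(r).as_matrix().T+p["xyz"]
def look(n):
    im,d=camera(n);W=cloud(n,d);W[d==0]=np.nan;return im,W
def yaw(q): m=R.from_quat(q).as_matrix(); return np.degrees(np.arctan2(m[1,0],m[0,0]))
E
python3 - <<'E'
from h import *
for n in("top","side"):
    im=cv2.imread(f"pics/{n}0.png");d=np.load(f"pics/{n}0.npy");W=cloud(n,d)
    hsv=cv2.cvtColor(im,cv2.COLOR_BGR2HSV).astype(int);H,S,V=hsv[...,0],hsv[...,1],hsv[...,2]
    x,y,z=W[...,0],W[...,1],W[...,2]
    st=(x>.2)&(x<.6)&(y>-.35)&(y<-.1)&(z>.010)&(z<.035)&(d>0)
    P=np.float32(W[st][:,:2]);print(n,"stand",cv2.minAreaRect(P),np.median(W[st][:,2]))
    ball=(x>.2)&(x<.6)&(y>-.35)&(y<-.1)&(z>.04)&(z<.07)&(d>0)
    print(" ball",W[ball].round(4).tolist()[:30])
    c=(x>.2)&(x<.6)&(y>.13)&(y<.4)&(d>0)
    for nm,m in(("yellow",c&(H>17)&(H<35)&(S>120)&(z>.04)),("red",c&((H<8)|(H>172))&(S>120)&(z>.01)),("all",c&(z>.008))):
        Q=W[m]; print(nm,len(Q),cv2.minAreaRect(np.float32(Q[:,:2])),Q[:,:].mean(0).round(4),Q.min(0).round(3),Q.max(0).round(3))
    a,b=((150,205),(230,270)) if n=="top" else ((215,130),(295,195))
    e,f=((310,200),(380,275)) if n=="top" else ((235,250),(330,320))
    o=[cv2.resize(im[q[0][1]:q[1][1],q[0][0]:q[1][0]],(395,320 if n=='top' else 280),interpolation=cv2.INTER_CUBIC) for q in((a,b),(e,f))]
    globals()[n]=np.hstack(o)
cv2.imwrite("pics/crop.png",np.clip(np.vstack([top,side])*1.6,0,255))
E
```

```text
top stand ((0.4089471697807312, -0.2267901450395584), (0.3856221139431, 0.22230350971221924), 4.206944465637207) 0.02054564158305283
 ball [[0.5293, -0.2761, 0.0443], [0.5287, -0.2782, 0.0501], [0.5283, -0.2806, 0.0544], [0.5275, -0.2823, 0.0617], [0.5262, -0.2702, 0.0427], [0.5256, -0.2724, 0.0485], [0.5246, -0.2738, 0.058], [0.5252, -0.2776, 0.0536], [0.5249, -0.2801, 0.0568], [0.5238, -0.2814, 0.067], [0.5254, -0.2867, 0.0543], [0.5231, -0.2702, 0.043], [0.5216, -0.271, 0.0569], [0.5214, -0.2736, 0.0596], [0.5218, -0.277, 0.057], [0.5211, -0.279, 0.0633], [0.5217, -0.2828, 0.0588], [0.5214, -0.2852, 0.0627], [0.5228, -0.2904, 0.0505], [0.5196, -0.2667, 0.0457], [0.5188, -0.2684, 0.0538], [0.5185, -0.2709, 0.0571], [0.5182, -0.2734, 0.0607], [0.5182, -0.2763, 0.0615], [0.5187, -0.2798, 0.0583], [0.5189, -0.2831, 0.057], [0.5188, -0.2858, 0.0588], [0.5195, -0.29, 0.0527], [0.5162, -0.2661, 0.0493], [0.5164, -0.2694, 0.0477]]
yellow 116 ((0.49962908029556274, 0.25715458393096924), (0.0544344000518322, 0.013071507215499878), 13.018835067749023) [0.4982 0.2557 0.1063] [0.473 0.246 0.06
[... 1279 characters left out ...]
283, -0.2822, 0.055], [0.5311, -0.2787, 0.0506]]
yellow 228 ((0.5042749047279358, 0.2551232576370239), (0.05526621267199516, 0.018783900886774063), 9.514920234680176) [0.5039 0.2528 0.0877] [0.478 0.242 0.055] [0.531 0.267 0.119]
red 264 ((0.5115687251091003, 0.24900856614112854), (0.06692952662706375, 0.0733734667301178), 7.5379958152771) [0.5101 0.2311 0.039 ] [0.474 0.209 0.01 ] [0.545 0.281 0.056]
all 836 ((0.5398298501968384, 0.26023736596107483), (0.13190899789333344, 0.08697225153446198), 8.239876747131348) [0.5208 0.2499 0.0527] [0.471 0.209 0.008] [0.6   0.312 0.119][ WARN:0@0.084] global loadsave.cpp:1063 imwrite_ Unsupported depth image for selected encoder is fallbacked to CV_8U.
```

View pics/crop.png

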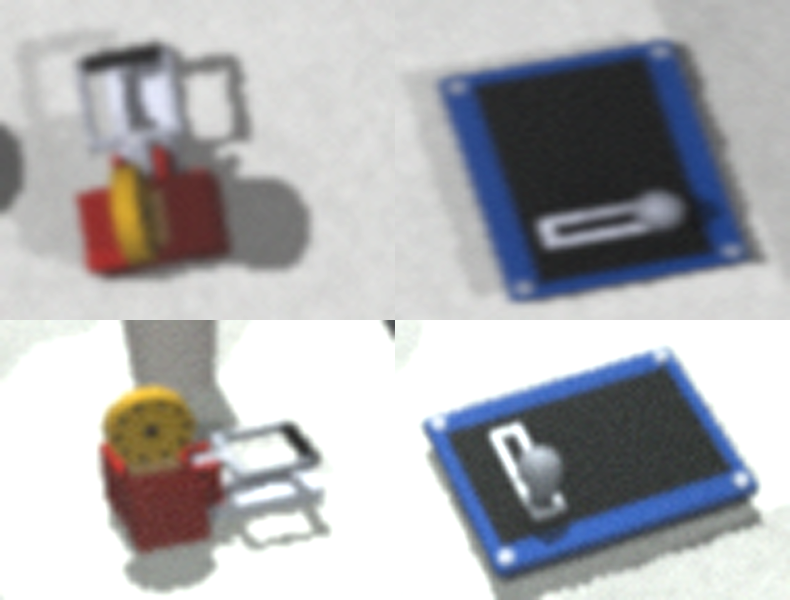

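Crop: the ball sits near the right (-y) end of the slot, and the handle is down with its black bar at the far end. One refinement of poses next.

```bash
python3 - <<'E'
from h import *
im=cv2.imread("pics/top0.png")
hs=cv2.cvtColor(im,cv2.COLOR_BGR2HSV).astype(int);H,S,V=hs[...,0],hs[...,1],hs[...,2]
W=cloud("top",np.load("pics/top0.npy"));x,y,z=np.moveaxis(W,-1,0)
def rect(P): return cv2.minAreaRect(np.float32(P[:,:2]))
m=(x>.43)&(x<.7)&(y>-.36)&(y<-.14)&(z>.008)&(z<.035)&(H>95)&(H<130)&(S>110);print("stand",rect(W[m]),m.sum())
m=(x>.43)&(x<.56)&(y>-.36)&(y<-.14)&(z>.045)&(z<.07);P=W[m]
print("ball",P[:,:2].mean(0),P[:,2].max(),m.sum())
m=(x>.54)&(x<.65)&(y>.2)&(y<.36)&(z>.034)&(z<.06);P=W[m]; print("handle",rect(P),m.sum())
b=m&(V<70);P=W[b];print("bar",P.mean(0),rect(P),len(P))
W2=cloud("side",np.load("pics/side0.npy"));im2=cv2.imread("pics/side0.png");h2=cv2.cvtColor(im2,cv2.COLOR_BGR2HSV)[...,2]
x,y,z=np.moveaxis(W2,-1,0);m=(x>.54)&(x<.65)&(y>.2)&(y<.36)&(z>.034)&(z<.06)&(h2<70);P=W2[m];print("bar side",P.mean(0),rect(P),len(P))
E
```

```text
stand ((0.5494722723960876, -0.24821650981903076), (0.16601131856441498, 0.13412994146347046), 14.626998901367188) 752
ball [ 0.51573533 -0.27881449] 0.06696939790331369 60
handle ((0.5733993053436279, 0.2749326229095459), (0.07420331984758377, 0.060697101056575775), 13.620716094970703) 204
bar [0.6017923  0.27992459 0.04974498] ((0.6021280884742737, 0.2814970016479492), (0.010333101265132427, 0.04643327370285988), 9.915826797485352) 51
bar side [0.59263361 0.27123795 0.04579964] ((0.5740402340888977, 0.27294695377349854), (0.07058175653219223, 0.04547714442014694), 7.898437023162842) 26
```

Call:
{"name": "arm_command", "arguments": {"rows": [[[21.8,-26.2,0],0],[[21.8,-26.2,0],0],[[21.8,-26.2,0],0],[[21.8,-26.2,0],0],[[21.8,-26.2,0],0],[[21.8,-26.2,0],0],[[21.8,-26.2,0],0],[[21.8,-26.2,0],0],[[21.8,-26.2,0],0],[[21.8,-26.2,0],0],[[21.8,-26.2,0],0],[[21.8,-26.2,0],0],[[21.8,-26.2,0],0],[[21.8,-26.2,0],0],[[21.8,-26.2,0],0],[[21.8,-26.2,0],0],[[21.8,-26.2,0],0],[[21.8,-26.2,0],0],[[21.8,-26.2,0],0],[[21.8,-26.2,0],0]], "jaw": 0.14}}

```text
t: 1.77
ee_pos: [0.4607, -0.0275, 0.4047]
ee_rot: [0.991, 0.135, 0.0, 0.0]
wrist_force: [0.4, 0.3, 1.1]
opening: 0.0399
gripper_force: 0.0
```

Call:
{"name": "arm_command", "arguments": {"rows": [[[21.8,-26.2,0],0],[[21.8,-26.2,0],0],[[21.8,-26.2,0],0],[[21.8,-26.2,0],0],[[21.8,-26.2,0],0],[[21.8,-26.2,0],0],[[21.8,-26.2,0],0],[[21.8,-26.2,0],0],[[21.8,-26.2,0],0],[[21.8,-26.2,0],0]]}}

```text
t: 2.6
ee_pos: [0.6012, 0.283, 0.4042]
ee_rot: [0.991, 0.135, -0.0, 0.0]
wrist_force: [-0.0, -0.9, -0.2]
opening: 0.0399
gripper_force: 0.0
```

Call:
{"name": "arm_command", "arguments": {"rows": [[[0,0,0],-6.8],[[0,0,0],-6.8],[[0,0,0],-6.8],[[0,0,0],-6.8],[[0,0,0],-6.8],[[0,0,0],-6.8],[[0,0,0],-6.8],[[0,0,0],-6.8],[[0,0,0],-6.8],[[0,0,0],-6.8],[[0,0,0],-6.8],[[0,0,0],-6.8],[[0,0,0],-6.5],[[0,0,0],0]]}}

```text
t: 3.77
ee_pos: [0.6007, 0.2813, 0.4043]
ee_rot: [0.616, 0.787, -0.0, -0.0]
wrist_force: [-0.7, 0.6, 0.2]
opening: 0.04
gripper_force: 0.0
```

```bash
cat > d.py <<'E'
# usage: d.py x y z yaw : remaining move in tool axes (mm, deg)
import sys
from h import *
s=get_state();a=[float(v) for v in sys.argv[1:]];m=R.from_quat(s["ee_rot"]).as_matrix()
print("t",round(s["t"],2),"pos",s["ee_pos"].round(4) if hasattr(s["ee_pos"],"round") else s["ee_pos"],"yaw",yaw(s["ee_rot"]).round(2),"F",np.round(s["wrist_force"],1),"open",round(s["opening"],4))
if a: print("shift mm",(m.T@(np.array(a[:3])-s["ee_pos"])*1000).round(1),"turn",round(-(a[3]-yaw(s["ee_rot"])),2))
E
python3 d.py .6015 .281 .211 103.5
```

```text
t 3.77 pos [0.6007 0.2813 0.4043] yaw 103.89 F [-0.7  0.6  0.2] open 0.04
shift mm [ -0.5   0.8 193.3] turn 0.39
```

Call:
{"name": "arm_command", "arguments": {"rows": [[[0,0.8,22],0.4],[[0,0,22],0],[[0,0,22],0],[[0,0,22],0],[[0,0,22],0],[[0,0,22],0],[[0,0,22],0],[[0,0,15],0],[[0,0,12],0],[[0,0,6],0],[[0,0,6],0],[[0,0,0],0]]}}

```text
t: 4.77
ee_pos: [0.6017, 0.2816, 0.2118]
ee_rot: [0.622, 0.783, 0.0, 0.0]
wrist_force: [0.4, 0.1, 0.1]
opening: 0.0398
gripper_force: 0.0
```

Call:
{"name": "arm_command", "arguments": {"rows": [[[0,0,0],0],[[0,0,0],0],[[0,0,0],0],[[0,0,0],0],[[0,0,0],0],[[0,0,0],0]], "jaw": 1}}

```text
t: 5.27
ee_pos: [0.6017, 0.2816, 0.2122]
ee_rot: [0.621, 0.783, 0.001, 0.0]
wrist_force: [2.3, 1.2, 2.0]
opening: 0.0112
gripper_force: 30.0
```

Call:
{"name": "arm_command", "arguments": {"rows": [[[0,-0.1,-3.7],0],[[0,-0.3,-3.8],0],[[0,-0.5,-3.7],0],[[0,-0.6,-3.7],0],[[0,-0.9,-3.6],0],[[0,-1.0,-3.6],0],[[0,-1.2,-3.6],0],[[0,-1.4,-3.5],0],[[0,-1.6,-3.4],0],[[0,-1.7,-3.3],0],[[0,-1.9,-3.2],0],[[0,-2.0,-3.2],0],[[0,-2.2,-3.0],0],[[0,-2.3,-3.0],0],[[0,-2.5,-2.8],0],[[0,-2.6,-2.7],0],[[0,-2.7,-2.6],0],[[0,0,0],0]]}}

```text
t: 6.77
ee_pos: [0.5762, 0.2755, 0.2685]
ee_rot: [0.621, 0.783, -0.0, -0.0]
wrist_force: [-5.2, -0.9, 0.5]
opening: 0.011
gripper_force: 30.0
```

```bash
python3 d.py; python3 - <<'E'
from h import *
im,W=look("side"); cv2.imwrite("pics/s1.png",np.clip(cv2.resize(im[90:230,170:350],None,fx=4,fy=4,interpolation=cv2.INTER_CUBIC)*1.4,0,255).astype("uint8"))
E
```

```text
t 6.77 pos [0.5762 0.2755 0.2685] yaw 103.16 F [-5.2 -0.9  0.5] open 0.011
```

View pics/s1.png

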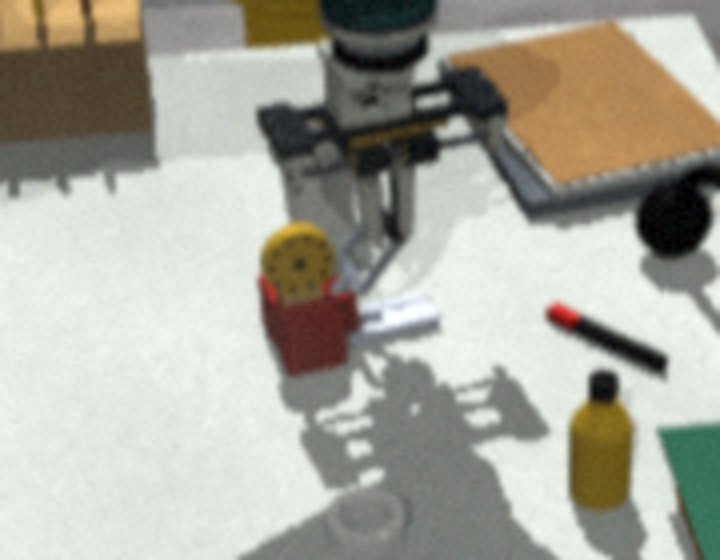

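The handle is up at about 0.8 rad and held in the fingers; the coupler still stands flat. Release, rise and turn.

Call:
{"name": "arm_command", "arguments": {"rows": [[[0,0,0],0],[[0,0,0],0],[[0,0,0],0],[[0,0,0],0]], "jaw": 0.25}}

```text
t: 7.15
ee_pos: [0.5768, 0.2757, 0.2681]
ee_rot: [0.621, 0.783, 0.0, 0.0]
wrist_force: [-0.4, -0.7, 0.3]
opening: 0.0322
gripper_force: 0.0
```

Call:
{"name": "arm_command", "arguments": {"rows": [[[0,0,-10],0],[[0,0,-25],0],[[0,0,-30],0],[[0,0,-30],0],[[0,0,-25],0],[[0,0,0],6.9],[[0,0,0],6.9],[[0,0,0],6.9],[[0,0,0],6.9],[[0,0,0],6.9],[[0,0,0],6.9],[[0,0,0],6.9],[[0,0,0],6.9],[[0,0,0],6.9],[[0,0,0],6.9],[[0,0,0],6.9],[[0,0,0],6.9],[[0,0,0],6.9],[[0,0,0],0]]}}

```text
t: 8.73
ee_pos: [0.5767, 0.2756, 0.389]
ee_rot: [0.993, 0.114, 0.0, -0.0]
wrist_force: [-0.7, 0.6, 0.6]
opening: 0.0348
gripper_force: 0.0
```

```bash
python3 - <<'E'
from h import *
def rect(P): return cv2.minAreaRect(np.float32(P[:,:2]))
for n in("top","side"):
    im,W=look(n);hs=cv2.cvtColor(im,cv2.COLOR_BGR2HSV).astype(int);H,S,V=np.moveaxis(hs,-1,0);x,y,z=np.moveaxis(W,-1,0)
    c=(x>.42)&(x<.65)&(y>.13)&(y<.36)
    for nm,m in(("yel",c&(H>17)&(H<35)&(S>120)&(z>.04)&(z<.13)),("red",c&((H<8)|(H>172))&(S>120)&(z>.01)&(z<.07)),("bar",c&(V<60)&(z>.07)&(z<.12))):
        P=W[m]
        if len(P)>5: print(n,nm,len(P),rect(P),P.mean(0).round(4),P.min(0).round(3),P.max(0).round(3))
E
python3 d.py .499 .256 .252 13.5
```

```text
top red 94 ((0.5043153762817383, 0.22617752850055695), (0.04775769263505936, 0.016258567571640015), 11.932843208312988) [0.5042 0.2253 0.0504] [0.481 0.214 0.036] [0.527 0.238 0.06 ]
side yel 228 ((0.500573456287384, 0.25539371371269226), (0.05522821843624115, 0.021694647148251534), 12.71746826171875) [0.5014 0.252  0.0876] [0.475 0.243 0.054] [0.528 0.266 0.115]
side red 261 ((0.5092010498046875, 0.2528300881385803), (0.06494774669408798, 0.07780718803405762), 12.990340232849121) [0.5081 0.2296 0.0382] [0.471 0.208 0.01 ] [0.544 0.284 0.055]
side bar 33 ((0.5410861372947693, 0.27047693729400635), (0.04619158059358597, 0.08534732460975647), 87.96076965332031) [0.5545 0.2644 0.0958] [0.498 0.246 0.071] [0.583 0.293 0.108]
t 8.83 pos [0.5767 0.2757 0.3888] yaw 13.7 F [-0.1 -0.2  0.2] open 0.0345
shift mm [-80.2   0.7 136.7] turn 0.2
```

Call:
{"name": "arm_command", "arguments": {"rows": [[[-27,1,0],0.3],[[-27,0,0],0],[[-27,0,0],0],[[-1.5,0,15],0],[[0,0,20],0],[[0,0,25],0],[[0,0,25],0],[[0,0,20],0],[[0,0,15],0],[[0,0,9],0],[[0,0,6],0],[[0,0,0],0]], "jaw": 0.0}}

```text
t: 9.83
ee_pos: [0.4967, 0.2558, 0.2523]
ee_rot: [0.993, 0.115, -0.001, 0.0]
wrist_force: [0.4, 0.9, -0.5]
opening: 0.0465
gripper_force: 0.0
```

Call:
{"name": "arm_command", "arguments": {"rows": [[[0,0,0],0],[[0,0,0],0],[[0,0,0],0],[[0,0,0],0],[[0,0,0],0],[[0,0,0],0],[[0,0,0],0],[[0,0,0],0]], "jaw": 1}}

```text
t: 10.5
ee_pos: [0.4966, 0.2559, 0.2535]
ee_rot: [0.993, 0.115, 0.0, -0.0]
wrist_force: [-3.0, 2.8, 3.1]
opening: 0.0141
gripper_force: 30.0
```

Call:
{"name": "arm_command", "arguments": {"rows": [[[0,0,-3],0],[[0,0,-7],0],[[0,0,-14],0],[[0,0,-20],0],[[0,0,-22],0],[[0,0,-22],0],[[0,0,-20],0],[[0,0,-14],0],[[0,0,-6],0],[[0,0,-2],0],[[0,0,0],0]]}}

```text
t: 11.42
ee_pos: [0.4966, 0.2557, 0.3829]
ee_rot: [0.993, 0.115, -0.0, 0.0]
wrist_force: [-0.9, 0.0, -6.0]
opening: 0.0139
gripper_force: 30.0
```

Call:
{"name": "arm_command", "arguments": {"rows": [[[-1,5,0],0],[[-2,13,0],0],[[-4,20,0],0],[[-5,26,0],0],[[-6,32,0],0],[[-6.5,34,0],0],[[-7,34,0],0],[[-7,34,0],0],[[-7,35,0],-0.5],[[-7,35,0],-0.5],[[-7,35,0],-0.4],[[-7,34,0],0],[[-7,34,0],0],[[-7,34,0],0],[[-6.5,32,0],0],[[-6,31,0],0],[[-5,25,0],0],[[-4,18,0],0],[[-2,10,0],0],[[-1,4,0],0]]}}

```text
t: 13.08
ee_pos: [0.5198, -0.2808, 0.3821]
ee_rot: [0.992, 0.126, -0.001, -0.0]
wrist_force: [0.3, 0.1, -5.9]
opening: 0.0139
gripper_force: 30.0
```

Call:
{"name": "arm_command", "arguments": {"rows": [[[0,0,5],0],[[0,0,10],0],[[0,0,12],0],[[0,0,8],0],[[0,0,2],0],[[0,0,0],0],[[0,0,0],0],[[0,0,0],0]]}}

```text
t: 13.75
ee_pos: [0.5205, -0.279, 0.3467]
ee_rot: [0.992, 0.127, 0.0, 0.0]
wrist_force: [-1.0, 0.1, -6.2]
opening: 0.014
gripper_force: 30.0
```

```bash
python3 d.py .5161 -.2786 .3535 14.6; python3 - <<'E'
from h import *
def rect(P): return cv2.minAreaRect(np.float32(P[:,:2]))
for n in("top","side"):
    im,W=look(n);hs=cv2.cvtColor(im,cv2.COLOR_BGR2HSV).astype(int);H,S,V=np.moveaxis(hs,-1,0);x,y,z=np.moveaxis(W,-1,0)
    c=(x>.4)&(x<.7)&(y>-.4)&(y<-.15)
    for nm,m in(("yel",c&(H>17)&(H<35)&(S>120)&(z>.12)&(z<.23)),("red",c&((H<8)|(H>172))&(S>120)&(z>.06)),("redtop",c&((H<8)|(H>172))&(S>120)&(z>.14)),("alu",c&(S<60)&(V>110)&(z>.085)&(z<.13))):
        P=W[m]
        if len(P)>5: print(n,nm,len(P),rect(P),P.mean(0).round(4),P.min(0).round(3),P.max(0).round(3))
    if n=="side": cv2.imwrite("pics/s2.png",np.clip(cv2.resize(im[170:330,190:370],None,fx=4,fy=3.7,interpolation=cv2.INTER_CUBIC)*1.4,0,255).astype("uint8")); np.save("pics/s2.npy",W)
E
```

```text
t 13.75 pos [ 0.5205 -0.279   0.3467] yaw 14.57 F [-1.   0.1 -6.2] open 0.014
shift mm [-4.1 -1.5 -6.8] turn -0.03
top alu 90 ((0.6161893010139465, -0.2536470592021942), (0.038769014179706573, 0.03848383575677872), 15.439627647399902) [ 0.6227 -0.2482  0.1039] [ 0.596 -0.27   0.093] [ 0.639 -0.23   0.111]
side yel 95 ((0.5215752720832825, -0.28613218665122986), (0.04926811903715134, 0.01039787009358406), 5.823762893676758) [ 0.5076 -0.2883  0.1787] [ 0.497 -0.293  0.148] [ 0.546 -0.278  0.201]
side red 588 ((0.5206056237220764, -0.2949475049972534), (0.06412932276725769, 0.08299825340509415), 67.92163848876953) [ 0.5328 -0.3061  0.1301] [ 0.493 -0.326  0.089] [ 0.571 -0.25   0.149]
side redtop 269 ((0.5205315351486206, -0.29370030760765076), (0.06187352165579796, 0.08192340284585953), 67.92163848876953) [ 0.529  -0.3001  0.1435] [ 0.493 -0.324  0.14 ] [ 0.568 -0.25   0.149]
side alu 315 ((0.5659749507904053, -0.261793315410614), (0.14685223996639252, 0.04892212525010109), 5.159027099609375) [ 0.6083 -0.2605  0.103 ] [ 0.491 -0.285  0.092] [ 0.64  -0.232  0.128]
```

View pics/s2.png

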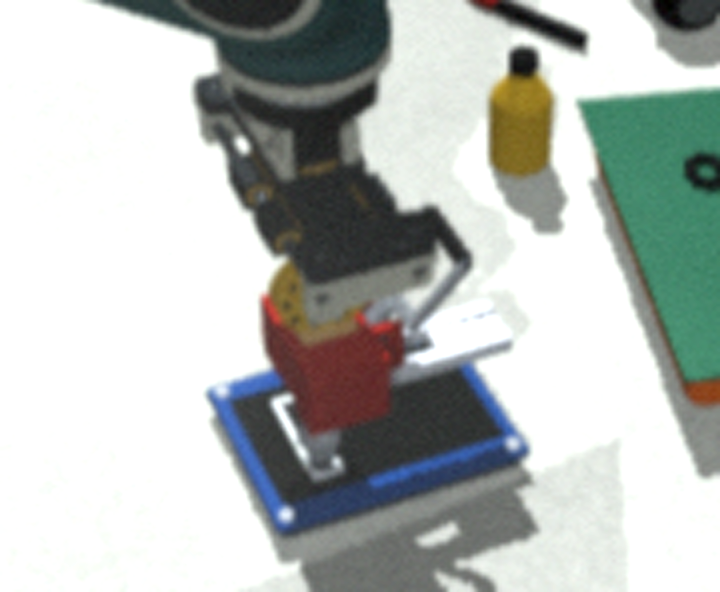

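The coupler hangs level above the ball (post near crop (320,450)), handle up, tongue along +x. Compare in coupler frame.

```bash
python3 - <<'E'
from h import *
im,_=look("side");W=np.load("pics/s2.npy");hs=cv2.cvtColor(im,cv2.COLOR_BGR2HSV).astype(int);H,S,V=np.moveaxis(hs,-1,0)
def fr(yaw,o): 
    a=np.radians(yaw);D=W-np.array([*o,0]);return D[...,0]*np.cos(a)+D[...,1]*np.sin(a),-D[...,0]*np.sin(a)+D[...,1]*np.cos(a),W[...,2]
u,v,z=fr(14.57,(.5205,-.279))
near=(abs(u)<.16)&(abs(v)<.1)
p=lambda a:np.percentile(a,[1,5,50,95,99]).round(4)
red=near&((H<8)|(H>172))&(S>120)
f=red&(z<.135)&(z>.098);print("front v",p(v[f]),"u",p(u[f]), "z",p(z[f]))
print("front yaw corr deg",np.degrees(np.arctan(np.polyfit(u[f],v[f],1)[0])))
t=red&(z>.142);print("top u",p(u[t]),"v",p(v[t]),"z",p(z[t]))
al=near&(S<60)&(V>100)&(u>.05)&(z>.09)&(z<.125);print("tongue u",p(u[al]),"v",p(v[al]),"z",p(z[al]))
a=al&(z>.1)&(v>-.015);A=np.c_[u[a],v[a],np.ones(a.sum())];print("tongue slope",np.linalg.lstsq(A,z[a],rcond=None)[0])
x,y,z2=np.moveaxis(W,-1,0)
b=(abs(u)<.025)&(abs(v)<.03)&(z>.028)&(z<.075)&(S<70);print("ball",b.sum(),u[b].mean(),v[b].mean(),p(u[b]),p(v[b]),p(z[b]))
blue=(H>95)&(H<130)&(S>110)&(z>.012)&(z<.03)&(x>.4)&(x<.7)&(y>-.4)&(y<-.12);print("stand",cv2.minAreaRect(np.float32(W[blue][:,:2])))
E
```

```text
front v [-0.0429 -0.0423 -0.0399 -0.0144  0.0169] u [-0.0207 -0.0194  0.0062  0.0427  0.0454] z [0.0986 0.1002 0.1181 0.1335 0.1346]
front yaw corr deg 8.353075095683016
top u [-0.0207 -0.0199  0.0013  0.0283  0.0355] v [-0.0426 -0.0411 -0.0239  0.0105  0.032 ] z [0.142  0.1423 0.144  0.1463 0.1478]
tongue u [0.0513 0.0578 0.0906 0.1161 0.119 ] v [-0.0217 -0.0203 -0.0072  0.0155  0.0188] z [0.0938 0.096  0.1033 0.1069 0.1078]
tongue slope [ 7.56606154e-06 -1.36143193e-02  1.03622027e-01]
ball 61 -0.006141736233821676 -0.009139812387004726 [-0.0157 -0.015  -0.0074  0.0058  0.0074] [-0.0165 -0.0145 -0.0108  0.0004  0.0061] [0.0376 0.0405 0.0501 0.055  0.0564]
stand ((0.5515431761741638, -0.25201156735420227), (0.16713421046733856, 0.13282711803913116), 14.465230941772461)
```

Call:
{"name": "arm_command", "arguments": {"rows": [[[-3,0,0],0],[[-2.3,0,0],0],[[0,0,6],0],[[0,0,8],0],[[0,0,8],0],[[0,0,5],0],[[0,0,0],0],[[0,0,0],0]]}}

```text
t: 14.57
ee_pos: [0.5152, -0.2804, 0.3186]
ee_rot: [0.992, 0.127, -0.0, -0.0]
wrist_force: [0.2, -0.2, -6.0]
opening: 0.0137
gripper_force: 30.0
```

Call:
{"name": "arm_command", "arguments": {"rows": [[[0,0,1.5],0],[[0,0,1.5],0],[[0,0,1.5],0],[[0,0,1.5],0],[[0,0,0],0],[[0,0,0],0]]}}

```text
t: 15.07
ee_pos: [0.5152, -0.2804, 0.3131]
ee_rot: [0.992, 0.127, -0.0, -0.0]
wrist_force: [-0.2, -0.0, -5.9]
opening: 0.0138
gripper_force: 30.0
```

Call:
{"name": "arm_command", "arguments": {"rows": [[[0,0,1],0],[[0,0,1],0],[[0,0,1],0],[[0,0,1],0],[[0,0,0],0],[[0,0,0],0]]}}

```text
t: 15.57
ee_pos: [0.5152, -0.2804, 0.3091]
ee_rot: [0.992, 0.127, -0.0, -0.0]
wrist_force: [-1.3, 0.1, -6.8]
opening: 0.0136
gripper_force: 30.0
```

Call:
{"name": "arm_command", "arguments": {"rows": [[[0,0,1],0],[[0,0,1],0],[[0,0,1],0],[[0,0,0],0],[[0,0,0],0]]}}

```text
t: 15.98
ee_pos: [0.5152, -0.2804, 0.306]
ee_rot: [0.992, 0.127, -0.0, -0.0]
wrist_force: [-0.3, 0.7, -6.1]
opening: 0.0136
gripper_force: 30.0
```

Call:
{"name": "arm_command", "arguments": {"rows": [[[0,0,1.5],0],[[0,0,1.5],0],[[0,0,1.5],0],[[0,0,1.5],0],[[0,0,1.5],0],[[0,0,1.5],0],[[0,0,0],0]]}}

```text
t: 16.57
ee_pos: [0.5152, -0.2804, 0.2967]
ee_rot: [0.992, 0.127, -0.0, -0.0]
wrist_force: [-0.4, -0.9, -7.0]
opening: 0.0135
gripper_force: 30.0
```

Call:
{"name": "arm_command", "arguments": {"rows": [[[0,0,2],0],[[0,0,2],0],[[0,0,2],0],[[0,0,2],0],[[0,0,2],0],[[0,0,2],0],[[0,0,0],0]]}}

```text
t: 17.15
ee_pos: [0.5152, -0.2804, 0.2846]
ee_rot: [0.992, 0.127, -0.0, -0.0]
wrist_force: [-0.1, 0.5, -6.3]
opening: 0.0138
gripper_force: 30.0
```

Inside freely, about 10 mm to go.

Call:
{"name": "arm_command", "arguments": {"rows": [[[0,0,1.5],0],[[0,0,1.5],0],[[0,0,1.5],0],[[0,0,1.5],0],[[0,0,1],0],[[0,0,1],0],[[0,0,0],0]]}}

```text
t: 17.73
ee_pos: [0.5152, -0.2804, 0.2769]
ee_rot: [0.992, 0.127, -0.0, -0.0]
wrist_force: [-1.1, 0.7, -6.3]
opening: 0.0139
gripper_force: 30.0
```

Call:
{"name": "arm_command", "arguments": {"rows": [[[0,0,0.7],0],[[0,0,0.7],0],[[0,0,0.6],0],[[0,0,0],0],[[0,0,0],0]]}}

```text
t: 18.15
ee_pos: [0.5152, -0.2805, 0.2751]
ee_rot: [0.992, 0.127, -0.0, -0.0]
wrist_force: [0.4, -0.2, -5.6]
opening: 0.0136
gripper_force: 30.0
```

Call:
{"name": "arm_command", "arguments": {"rows": [[[0,0,0.6],0],[[0,0,0.6],0],[[0,0,0],0],[[0,0,0],0]]}}

```text
t: 18.48
ee_pos: [0.5152, -0.2804, 0.2739]
ee_rot: [0.992, 0.127, 0.0, -0.0]
wrist_force: [0.5, -1.0, -6.0]
opening: 0.0141
gripper_force: 30.0
```

Call:
{"name": "arm_command", "arguments": {"rows": [[[0,0,0.5],0],[[0,0,0.5],0],[[0,0,0],0],[[0,0,0],0]]}}

```text
t: 18.82
ee_pos: [0.5152, -0.2805, 0.2735]
ee_rot: [0.992, 0.127, 0.0, 0.0]
wrist_force: [-4.0, 0.9, 3.0]
opening: 0.0139
gripper_force: 30.0
```

Contact at the expected home height (about 9 N). Release and rise.

Call:
{"name": "arm_command", "arguments": {"rows": [[[0,0,0],0],[[0,0,0],0],[[0,0,0],0],[[0,0,0],0],[[0,0,0],0]], "jaw": 0.1}}

```text
t: 19.23
ee_pos: [0.5153, -0.2804, 0.273]
ee_rot: [0.992, 0.127, 0.0, 0.0]
wrist_force: [-0.4, 0.6, -0.5]
opening: 0.0401
gripper_force: 0.0
```

Call:
{"name": "arm_command", "arguments": {"rows": [[[0,0,-8],0],[[0,0,-20],0],[[0,0,-25],0],[[0,0,-25],0],[[0,0,-25],0],[[0,0,-20],0],[[0,0,0],0],[[0,0,0],0]]}}

```text
t: 19.9
ee_pos: [0.5152, -0.2804, 0.3975]
ee_rot: [0.992, 0.127, 0.001, 0.001]
wrist_force: [-0.3, 0.5, -0.2]
opening: 0.0416
gripper_force: 0.0
```

```bash
python3 d.py; python3 - <<'E'
from h import *
im,W=look("side");hs=cv2.cvtColor(im,cv2.COLOR_BGR2HSV).astype(int);H,S,V=np.moveaxis(hs,-1,0)
a=np.radians(14.57);D=W-[.5165,-.2801,0];u=D[...,0]*np.cos(a)+D[...,1]*np.sin(a);v=-D[...,0]*np.sin(a)+D[...,1]*np.cos(a);z=W[...,2]
near=(abs(u)<.16)&(abs(v)<.1);p=lambda q:np.percentile(q,[1,5,50,95,99]).round(4)
m=near&(H>17)&(H<35)&(S>120)&(z>.06);print("disc",p(u[m]),p(v[m]),p(z[m]))
m=near&((H<8)|(H>172))&(S>120)&(z>.064);print("redtop",p(u[m]),p(v[m]),p(z[m]))
al=near&(S<60)&(V>100)&(u>.06)&(z>.024)&(z<.045);print("tongue z",p(z[al]),p(u[al]),p(v[al]))
b=near&(V<70)&(z>.08)&(z<.15)&(u>.04)&(u<.11);print("bar",b.sum(),p(u[b]),p(v[b]),p(z[b]))
cv2.imwrite("pics/s3.png",np.clip(cv2.resize(im[170:330,190:370],None,fx=4,fy=3.7,interpolation=cv2.INTER_CUBIC)*1.4,0,255).astype("uint8"))
E
```

```text
t 19.9 pos [ 0.5152 -0.2804  0.3975] yaw 14.56 F [-0.3  0.5 -0.2] open 0.0416
disc [-0.0256 -0.0215  0.0009  0.0248  0.0291] [-0.01   -0.0095 -0.0065  0.0009  0.0028] [0.076  0.0825 0.1127 0.1343 0.1354]
redtop [-0.022  -0.0213  0.0014  0.0325  0.0411] [-0.0421 -0.0406 -0.0249  0.0176  0.0326] [0.0644 0.0655 0.0702 0.073  0.0743]
tongue z [0.0244 0.0254 0.0304 0.0339 0.0352] [0.0613 0.0674 0.0933 0.1157 0.1177] [-0.0214 -0.0201 -0.0047  0.016   0.0192]
bar 66 [0.0661 0.0752 0.0785 0.0825 0.0839] [-0.0307 -0.0291 -0.0079  0.0171  0.019 ] [0.0991 0.1177 0.1229 0.126  0.1268]
```

View pics/s3.png

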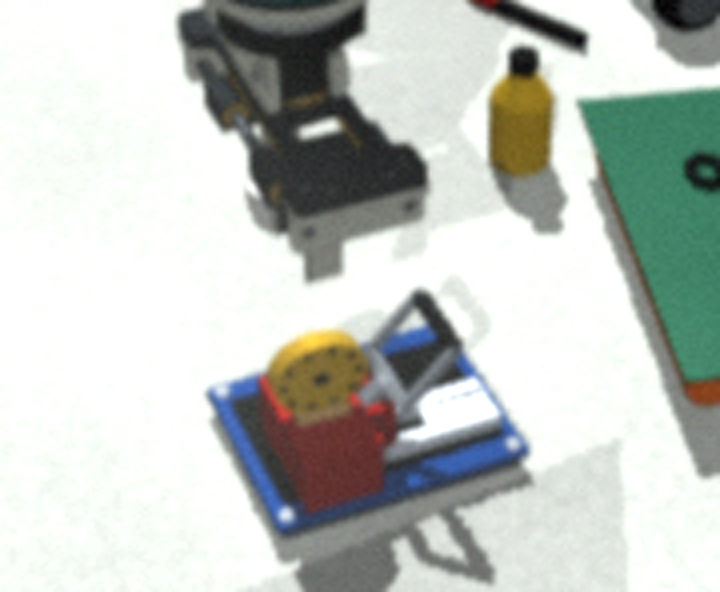

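Seated flat (housing top at about 71 mm), handle up with its bar near crop (440,325). Move over the bar with closed fingers.

Call:
{"name": "arm_command", "arguments": {"rows": [[[10,0,0],0],[[20,0,0],0],[[25,0,0],0],[[18,0,0],0],[[8,0,0],0],[[0,0,15],0],[[0,0,25],0],[[0,0,22],0],[[0,0,12],0],[[0,0,6],0],[[0,0,0],0],[[0,0,0],0]], "jaw": 1}}

```text
t: 20.95
ee_pos: [0.5935, -0.2602, 0.3166]
ee_rot: [0.992, 0.127, 0.0, 0.0]
wrist_force: [0.4, 0.9, 0.5]
opening: 0.0003
gripper_force: 0.0
```

Call:
{"name": "arm_command", "arguments": {"rows": [[[0,0,2],0],[[0,0,2],0],[[0,0,2],0],[[0,0,2],0],[[0,0,0],0]]}}

```text
t: 21.37
ee_pos: [0.5938, -0.2601, 0.3087]
ee_rot: [0.992, 0.127, 0.001, 0.0]
wrist_force: [0.7, -1.3, 4.3]
opening: 0.0005
gripper_force: 2.1
```

Call:
{"name": "arm_command", "arguments": {"rows": [[[3.1,0,-0.0],0],[[3.1,0,6.5],0],[[2.2,0,3],0],[[2.2,0,3],0],[[2,0,3.2],0],[[1.9,0,3.2],0],[[1.7,0,3.4],0],[[1.6,0,3.4],0],[[1.3,0,3.5],0],[[1.3,0,3.5],0],[[1,0,3.6],0],[[0.9,0,3.6],0],[[0,0,0],0]]}}

```text
t: 22.45
ee_pos: [0.6152, -0.2544, 0.267]
ee_rot: [0.992, 0.127, -0.0, -0.0]
wrist_force: [0.0, -0.6, 1.3]
opening: 0.0004
gripper_force: 0.4
```

Call:
{"name": "arm_command", "arguments": {"rows": [[[0.6,0,3],0],[[0.5,0,3],0],[[0.2,0,2.5],0],[[0.2,0,2],0],[[0,0,1.5],0],[[0,0,0],0],[[0,0,0],0]]}}

```text
t: 23.03
ee_pos: [0.6166, -0.254, 0.2557]
ee_rot: [0.992, 0.127, -0.0, -0.0]
wrist_force: [-0.2, 0.5, 0.2]
opening: 0.0005
gripper_force: 0.2
```

Call:
{"name": "arm_command", "arguments": {"rows": [[[0,0,0.7],0],[[0,0,0.7],0],[[0,0,0.5],0],[[0,0,0],0]]}}

```text
t: 23.37
ee_pos: [0.6167, -0.254, 0.2542]
ee_rot: [0.992, 0.127, 0.0, -0.0]
wrist_force: [0.1, 0.9, 4.1]
opening: 0.0005
gripper_force: 1.8
```

Call:
{"name": "arm_command", "arguments": {"rows": [[[0,0,0.4],0],[[0,0,0.4],0],[[0,0,0.2],0],[[0,0,0],0]]}}

```text
t: 23.7
ee_pos: [0.6168, -0.254, 0.2537]
ee_rot: [0.992, 0.127, 0.0, 0.0]
wrist_force: [-1.0, 2.2, 7.3]
opening: 0.0005
gripper_force: 3.9
```

Call:
{"name": "arm_command", "arguments": {"rows": [[[0,0,0.5],0],[[0,0,0.5],0],[[0,0,0],0],[[0,0,0],0]]}}

```text
t: 24.03
ee_pos: [0.6169, -0.254, 0.2534]
ee_rot: [0.992, 0.127, 0.001, 0.0]
wrist_force: [-2.1, 2.7, 12.2]
opening: 0.0002
gripper_force: 6.1
```

Call:
{"name": "arm_command", "arguments": {"rows": [[[0,0,0.4],0],[[0,0,0],0],[[0,0,0],0]]}}

```text
t: 24.28
ee_pos: [0.617, -0.254, 0.2531]
ee_rot: [0.992, 0.127, 0.001, 0.0]
wrist_force: [-2.2, 3.4, 13.4]
opening: 0.0006
gripper_force: 6.6
```

At the stop. Rise clear and check.

Call:
{"name": "arm_command", "arguments": {"rows": [[[0,0,-5],0],[[0,0,-15],0],[[0,0,-25],0],[[0,0,-30],0],[[0,0,-30],0],[[0,0,-30],0],[[0,0,-15],0],[[0,0,0],0],[[0,0,0],0]]}}

```text
t: 25.03
ee_pos: [0.6166, -0.2541, 0.4019]
ee_rot: [0.992, 0.127, 0.0, 0.0]
wrist_force: [0.2, -1.1, -0.8]
opening: 0.0001
gripper_force: 0.0
```

```bash
python3 d.py; python3 - <<'E'
from h import *
im,W=look("side");hs=cv2.cvtColor(im,cv2.COLOR_BGR2HSV).astype(int);H,S,V=np.moveaxis(hs,-1,0)
a=np.radians(14.57);D=W-[.5165,-.2801,0];u=D[...,0]*np.cos(a)+D[...,1]*np.sin(a);v=-D[...,0]*np.sin(a)+D[...,1]*np.cos(a);z=W[...,2]
near=(abs(u)<.16)&(abs(v)<.1);p=lambda q:np.percentile(q,[1,5,50,95,99]).round(4)
m=near&((H<8)|(H>172))&(S>120)&(z>.064);print("redtop",p(u[m]),p(v[m]),p(z[m]))
b=near&(V<70)&(z>.05)&(z<.09)&(u>.08)&(u<.13);print("bar",b.sum(),p(u[b]),p(v[b]),p(z[b]))
cv2.imwrite("pics/s4.png",np.clip(cv2.resize(im[170:330,190:370],None,fx=4,fy=3.7,interpolation=cv2.INTER_CUBIC)*1.4,0,255).astype("uint8"))
E
```

```text
t 25.03 pos [ 0.6166 -0.2541  0.4019] yaw 14.56 F [ 0.2 -1.1 -0.8] open 0.0001
redtop [-0.0217 -0.0212  0.0021  0.0392  0.0443] [-0.0429 -0.0414 -0.0251  0.0134  0.0321] [0.0643 0.0656 0.0698 0.0732 0.0749]
bar 51 [0.1023 0.1028 0.1051 0.1092 0.1098] [-0.0255 -0.0233 -0.0013  0.0174  0.0241] [0.0572 0.0616 0.0668 0.0691 0.0698]
```

View pics/s4.png

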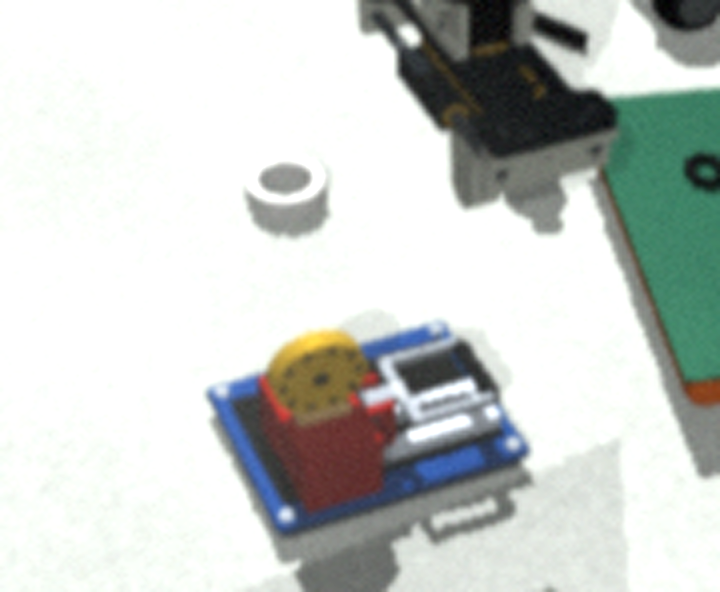

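The handle is level along the tongue (bar near crop (475,370), top at about 68 mm), the coupler is flat on the deck, and the arm is clear. Hand in.

```bash
python3 -c "
from rig import *
print(close_job())"
```

```text
the job is handed in; nothing more can be done
None
```

I mounted the disc on the stand: the coupler is seated flat over the ball with its tongue along the deck, the handle is pressed to its stop, the arm is clear, and the job is handed in at about 25 s; no verdict came back.

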